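# Pack up the tinsmith's bench: hang the sections, check the case catches

### The arm

A 6-joint arm with a two-finger parallel gripper is mounted at the origin on the work surface. World frame = base frame: x ahead of the robot, y to its left, z up, the work surface at z = 0. Lengths are in m, angles in degrees, forces in N, time in s.
With the tool pointing down it reaches from about 0.25 to 0.725 m from the base axis. Payload 9.7 kg.
Tool frame: the origin (TCP) lies on the centre line of the jaws, within the pads' length; the fingertips stand 25 mm ahead of it and the grasp point (between the pads) lies 6 mm ahead of it; z points along the fingers, y is the line along which they close (so a half turn about z gives the same grasp; the last joint's range is limited). The gripper opens to 85 mm and grips with 20 to 120 N. Pads are 22 mm wide; open, the fingers measure 114 mm over their backs; the gripper's body (76 mm by 85 mm) begins 54 mm behind the grasp point. The pads swing forward as they close: fully open they stand 13 mm farther back than shut.
Start: joints at [71.906, 4.979, 10.078, 95.1, 0, 90], TCP at [0.171, 0.523, 0.256] pointing down, gripper open.
Joint ranges: [-179.16, 179.16], [-48.56, 103.87], [-65.8, 70.77], [-126.05, 130.52], [-82.76, 87.17], [-180, 180]. Speed limits (degrees/s): [127.2, 127.2, 147.25, 180, 180, 180].

### API

Orientations are given as a 3x3 rotation matrix whose columns are the frame's x, y, z axes.
In Python, from rig import env, cams, close_job gives the robot as it stands.
- The arm moves only by the tool play_rows, never from a script. Its argument "plan" is a list that holds one entry, the list of rows, each a list of 6 numbers: the shift along the tool's x, y, z in units of 50 mm (1.0 is 50 mm), then the turn, a rotation vector about the tool's x, y, z in rad. A call has 1 to 10 rows; each row shifts and turns the commanded pose from where the row before left it, along the tool's axes as they then stand; what a row does not reach is not made up. A row lasts 1/10 s, in which the tool goes at most 50 mm and 8.59 degrees, less where a joint would pass 70% of its speed; a pose out of reach is approached as far as the arm can. A call is refused whole if a number of a shift passes 1 or a number of a turn 0.15, either way. A call with a gripper value outside its range is refused whole. "hand" is the opening, from 0 (shut) to 1 (fully open), set as the call begins (left out, the last holds). The fingers move at their own pace and stop on an object; "force" is the grip in N (left out, the last holds). Time passes only in rows, so rows that do not move let the fingers close. It gives the time, the measured TCP pose, the force, the opening and the grip force at its end, in the units of the state.
- env.get_obs(): the state, without advancing time (a new reading comes with each control period).
- cams.grab_frame(name): name is "scene" or "top"; returns a dict with "color" (400x640x3 uint8, red, green, blue), "range_z" (400x640 float32, m along the optical axis (not along the pixel's ray), 0 where there is no reading), "fx", "fy", "cx", "cy" (pixels), "distortion" ([k1, k2, p1, p2, k3] as OpenCV has them; the pictures are not rectified), "R" (3x3) and "t" (3): a world point X has camera coordinates R X + t. Camera axes: x right, y down, z forward; pixel columns grow to the right and rows downward; lengths in m; the calibration is good to about 2 mm. A picture is of the moment at which its call begins.
- close_job(): hands the job in; it is judged then, once.
The state is a dict: "clock": time; "joints": joint angles; "qvel": joint speeds; "joint_efforts": joint torques, N m; "ee_pos": TCP position; "tcp_rot": TCP orientation; "contact_force": force on the tool from outside, world axes, zero at the start; "torque": the same for the moment, N m; "width": opening from 0.0 (shut) to 1.0 (fully open); "gripper_force": force on a finger pad.
Only numpy, scipy, OpenCV 4.12 (cv2) and the standard library are available. Lean on these libraries where they do the work, as an engineer would, in place of code of your own. Each camera call takes 0.05 s, during which the arm holds its last target. There are 200 camera calls.

### The job

Pack up the tinsmith's bench: hang every half-round frame section that is lying on it astride the hanging bar, and make sure that all three punch cases are caught shut before they are carried away. Go along the cases in order, starting from the robot's left: tug each one up firmly by its sprung handle and hold the tug for a moment; if the lid lifts instead of the handle drawing out well (about a centimetre), push the lid down hard until its catch is home and tug it again, so that every case has held against a tug with its lid down before you go on to the next. Leave the other things on the bench where they are.

Things in the scene. Friction and masses are not known exactly. Their poses are not given: they have to be found in the camera images.
- caseA: The left-most (largest y) of three alike grey steel punch cases standing in a row, fixed to the bench: 120 mm along its x (front to back) by 90 mm wide, 72 mm tall with its flat aluminium lid shut (the lid overhangs 3 mm). Origin: centre of the underside; x points from the front (clasp side, towards the robot) to the hinge side, z up.
- lidA (a joint): Angle (rad) of caseA's lid about its back hinge (60 mm behind the case's centre, 66 mm up); grows as the front rises. Caught or not, it rests at 0 and looks alike. Caught it gives under 0.02; uncaught it lifts at 2 N and falls shut when freed. Pushed down at the handle (6-12 N) it sinks 3.5 mm on a springy seal to -0.038, which throws the catch for good; freed, it returns to 0.
- pullA (a joint): How far caseA's sprung carrying handle is drawn up out of its lid (m): 0 at rest, 0.014 at most. Drawing starts at about 3 N and takes about 0.4 N more per mm (7 N at 10 mm), so it draws out only if the lid is caught; otherwise the lid comes up with it. It springs back when let go.
- gripA (a point): Centre of the grip of caseA's bail handle: a round wooden bar 10 mm thick and 56 mm long, parallel to the case's y, 30 mm above the lid's top (102 mm above the bench), 30 mm in front of the case's centre, on two 6 mm stems 32 mm either side of its middle. The bail stands upright and tips fore and aft on pivots 4 mm above the lid (light spring), so it can be drawn straight up with the lid.
- caseB: The middle of three alike grey steel punch cases standing in a row, fixed to the bench: 120 mm along its x (front to back) by 90 mm wide, 72 mm tall with its flat aluminium lid shut (the lid overhangs 3 mm). Origin: centre of the underside; x points from the front (clasp side, towards the robot) to the hinge side, z up.
- lidB (a joint): Angle (rad) of caseB's lid about its back hinge (60 mm behind the case's centre, 66 mm up); grows as the front rises. Caught or not, it rests at 0 and looks alike. Caught it gives under 0.02; uncaught it lifts at 2 N and falls shut when freed. Pushed down at the handle (6-12 N) it sinks 3.5 mm on a springy seal to -0.038, which throws the catch for good; freed, it returns to 0.
- pullB (a joint): How far caseB's sprung carrying handle is drawn up out of its lid (m): 0 at rest, 0.014 at most. Drawing starts at about 3 N and takes about 0.4 N more per mm (7 N at 10 mm), so it draws out only if the lid is caught; otherwise the lid comes up with it. It springs back when let go.
- gripB (a point): Centre of the grip of caseB's bail handle: a round wooden bar 10 mm thick and 56 mm long, parallel to the case's y, 30 mm above the lid's top (102 mm above the bench), 30 mm in front of the case's centre, on two 6 mm stems 32 mm either side of its middle. The bail stands upright and tips fore and aft on pivots 4 mm above the lid (light spring), so it can be drawn straight up with the lid.
- caseC: The right-most (smallest y) of three alike grey steel punch cases standing in a row, fixed to the bench: 120 mm along its x (front to back) by 90 mm wide, 72 mm tall with its flat aluminium lid shut (the lid overhangs 3 mm). Origin: centre of the underside; x points from the front (clasp side, towards the robot) to the hinge side, z up.
- lidC (a joint): Angle (rad) of caseC's lid about its back hinge (60 mm behind the case's centre, 66 mm up); grows as the front rises. Caught or not, it rests at 0 and looks alike. Caught it gives under 0.02; uncaught it lifts at 2 N and falls shut when freed. Pushed down at the handle (6-12 N) it sinks 3.5 mm on a springy seal to -0.038, which throws the catch for good; freed, it returns to 0.
- pullC (a joint): How far caseC's sprung carrying handle is drawn up out of its lid (m): 0 at rest, 0.014 at most. Drawing starts at about 3 N and takes about 0.4 N more per mm (7 N at 10 mm), so it draws out only if the lid is caught; otherwise the lid comes up with it. It springs back when let go.
- gripC (a point): Centre of the grip of caseC's bail handle: a round wooden bar 10 mm thick and 56 mm long, parallel to the case's y, 30 mm above the lid's top (102 mm above the bench), 30 mm in front of the case's centre, on two 6 mm stems 32 mm either side of its middle. The bail stands upright and tips fore and aft on pivots 4 mm above the lid (light spring), so it can be drawn straight up with the lid.
- section1_mid (a point): Centre, half-way up, of half-round frame section 1 (may be absent): an embossed bright metal channel like a small tunnel, open below and at both ends, 80 mm long (its x), 60 mm wide (its y), 75 mm tall (its z, up): two upright legs 45 mm high, 3 mm thick, hemmed 8 mm thick along the inside of their feet, carrying a half-round top. It lies on the bench legs down. About 0.2 kg.
- section2_mid (a point): Centre, half-way up, of half-round frame section 2 (may be absent): an embossed bright metal channel like a small tunnel, open below and at both ends, 80 mm long (its x), 60 mm wide (its y), 75 mm tall (its z, up): two upright legs 45 mm high, 3 mm thick, hemmed 8 mm thick along the inside of their feet, carrying a half-round top. It lies on the bench legs down. About 0.2 kg.
- section3_mid (a point): Centre, half-way up, of half-round frame section 3 (may be absent): an embossed bright metal channel like a small tunnel, open below and at both ends, 80 mm long (its x), 60 mm wide (its y), 75 mm tall (its z, up): two upright legs 45 mm high, 3 mm thick, hemmed 8 mm thick along the inside of their feet, carrying a half-round top. It lies on the bench legs down. About 0.2 kg.
- bar_mid (a point): Middle of the axis of the hanging bar: a round bar 12 mm thick, 340 mm long, parallel to this point's y, 170 mm above the bench, on two posts (16 mm thick, on 70 mm round feet) at its ends. A section hung on it has its centre 28 mm below the bar's axis.
- tin: Bystander, loose: open blue tin 68 mm wide, 85 mm tall. Origin: centre of its underside (of the tool's lower side).
- hammer: Bystander, loose: hammer lying on the bench, 240 mm long. Origin: centre of its underside (of the tool's lower side).
- spool: Bystander, loose: metal spool 64 mm wide, 40 mm tall. Origin: centre of its underside (of the tool's lower side).
- rosette: Bystander, loose: flat embossed disc 92 mm wide, 10 mm thick. Origin: centre of its underside (of the tool's lower side).
- fluxjar: Bystander, loose: amber jar 56 mm wide, 70 mm tall. Origin: centre of its underside (of the tool's lower side).
- punch: Bystander, loose: square steel bar 120 x 14 x 14 mm. Origin: centre of its underside (of the tool's lower side).
- offcut: Bystander, loose: brass plate 140 x 100 x 6 mm. Origin: centre of its underside (of the tool's lower side).
Mind the look-alikes: they are no part of the job. Leave any green or red look-alike of the part that bears section2_mid alone.

How it is judged:
By the outcome, as a careful person would: the job done as asked, in the order asked, and still so for the second after the job is handed in, with the robot touching nothing.
Of section1, section2, section3 only 2 to 3 are there at a start; the rules pass over those that are not, and their reading is None.
At some moment in a run one of section1, section2, section3 may be knocked a few centimetres aside while the robot is not near it.
Once in a run the grip may slacken for a moment while it holds something.
It also fails if it takes over 208 s, if anything falls off the work surface, if the arm or the gripper's body presses on something with over 40 N, if the wrist force passes 120 N, or if a joint passes its speed limit or range.

## Working session

There is one attempt and no reset: what is moved stays moved. The work goes in short steps, Python scripts to look and compute and a tool call to move; the robot and the scene stay as the last step left them, time stands still between calls to the robot, and variables do not carry over. Pictures are saved under pics/ and viewed, at most 14 in all, crops included, and the job is handed in when it is done.

Besides the shell and the picture viewer there is one more tool, called after "Call:" by a JSON object that holds its "fn" and its "kwargs", one argument or row to a line. play_rows: Moves the arm, as the interface text tells. Its arguments: {"type":"object","properties":{"plan":{"type":"array"},"hand":{"type":"number"},"force":{"type":"number"}},"required":["plan"]}

```bash
ls; mkdir -p pics; python3 - <<'E'
from rig import env,cams
import cv2,numpy as np
o=env.get_obs();print({k:np.round(v,3).tolist() for k,v in o.items()})
for n in("scene","top"):
    f=cams.grab_frame(n);cv2.imwrite(f"pics/{n}0.png",f["color"][:,:,::-1]);np.savez(f"pics/{n}0.npz",**f)
    print(n,f["fx"],f["cx"],f["cy"],np.round(f["distortion"],4),np.round(f["R"],3).tolist(),np.round(f["t"],3),(f["range_z"]>0).mean())
E
```

```text
pics
{'clock': 0.0, 'joints': [71.907, 5.011, 10.035, 95.101, -0.0, 89.999], 'qvel': [-0.096, 0.038, 0.06, -0.025, 0.073, 0.013], 'joint_efforts': [0.002, -52.038, 46.481, 0.016, -0.0, 0.0], 'ee_pos': [0.171, 0.523, 0.256], 'tcp_rot': [[-0.951, 0.311, -0.0], [0.311, 0.951, -0.001], [-0.0, -0.001, -1.0]], 'contact_force': [-0.15, 0.166, 0.62], 'torque': [-0.026, -0.017, -0.054], 'gripper_force': 0.0, 'width': 0.995}
scene 426.2297940910822 324.4379251942087 199.71718247863683 [0.0301 0.     0.     0.     0.    ] [[0.754, 0.657, 0.012], [0.499, -0.561, -0.66], [-0.427, 0.504, -0.751]] [-0.363 -0.204  1.551] 0.996
top 436.7898847444418 318.98733245338013 197.29685772240384 [-0.0495  0.      0.      0.      0.    ] [[-0.016, -1.0, -0.013], [-0.99, 0.017, -0.138], [0.138, 0.011, -0.99]] [-0.027  0.545  1.223] 0.9958203125
```

View pics/scene0.png

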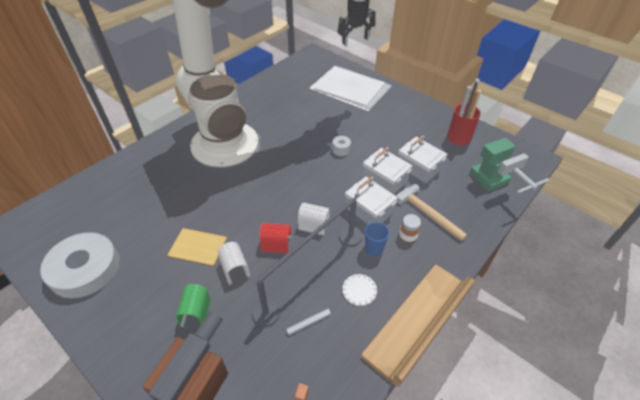

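View pics/top0.png

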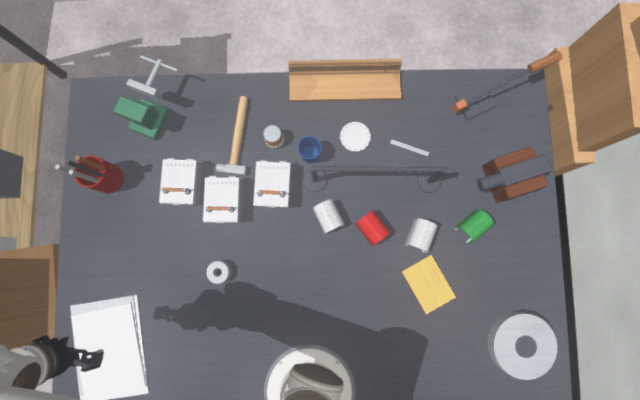

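The scene picture shows two bright sections at about (314,218) and (233,262), with red and green look-alikes at (275,238) and (193,302). The top picture shows the same two at (328,216) and (422,235), red at (373,228) and green at (475,225). The cases' wooden grips are at top (176,190), (221,209) and (271,193), where image left is +y, so left to right is A, B, C. The bar runs from (318,173) to (435,175).

Possible mix-ups for a section: the red one (373,228), green one (475,225), spool (218,272) and rosette (355,136). By the description I choose the two bright tunnels at (328,216) and (422,235).

```bash
cat > h.py <<'E'
import numpy as np,cv2
def load(n): return dict(np.load(f"pics/{n}.npz"))
def snap(n,tag):
    from rig import cams
    f=cams.grab_frame(n); np.savez(f"pics/{n}{tag}.npz",**f); return f
def K(f): return np.array([[f["fx"],0,f["cx"]],[0,f["fy"],f["cy"]],[0,0,1.]])
def rays(f,px):
    u=cv2.undistortPoints(np.float64(px).reshape(-1,1,2),K(f),f["distortion"]).reshape(-1,2)
    return np.c_[u,np.ones(len(u))]
def cloud(f,mask):
    v,u=np.nonzero(mask&(f["range_z"]>0)); r=rays(f,np.c_[u,v])*f["range_z"][v,u][:,None]
    return (r-f["t"])@f["R"], np.c_[u,v]
def plane(f,px,z):
    d=rays(f,px)@f["R"]; c=-f["R"].T@f["t"]; return c+d*((z-c[2])/d[:,2])[:,None]
def tri(f,p,g,q):
    P=[np.c_[a["R"],a["t"]] for a in(f,g)]; a=rays(f,[p])[0,:2];b=rays(g,[q])[0,:2]
    X=cv2.triangulatePoints(P[0],P[1],a.reshape(2,1),b.reshape(2,1))[:,0]; return X[:3]/X[3]
def proj(f,X): return cv2.projectPoints(np.float64(X).reshape(-1,1,3),cv2.Rodrigues(f["R"])[0],f["t"],K(f),f["distortion"])[0].reshape(-1,2)
E
cat > m.py <<'E'
from h import *
t,s=load("top0"),load("scene0")
def sections(f):
    hsv=cv2.cvtColor(f["color"],cv2.COLOR_RGB2HSV); m=(hsv[...,1]<40)&(hsv[...,2]>110)
    X,p=cloud(f,np.ones((400,640),bool)); Z=np.zeros((400,640));W=np.zeros((400,640,3));W[p[:,1],p[:,0]]=X
    m&=(W[...,2]>.02)&(W[...,2]<.09)&(W[...,1]<.2)&(W[...,0]>.25)&(W[...,0]<.65)
    n,l,st,c=cv2.connectedComponentsWithStats(m.astype(np.uint8))
    for i in range(1,n):
        if st[i,4]<80: continue
        Y=W[l==i]; top=Y[Y[:,2]>.045]
        print(np.round(c[i]),st[i,4],"zmax",np.round(np.percentile(Y[:,2],[50,97]),3), [np.round(a,3) for a in cv2.minAreaRect(np.float32(top[:,:2]))] if len(top)>5 else "")
    return W
for f in(t,s):
    print("--");W=sections(f)
    hsv=cv2.cvtColor(f["color"],cv2.COLOR_RGB2HSV)
    m=(hsv[...,1]>70)&(hsv[...,0]<20)&(W[...,2]>.08)&(W[...,2]<.13)&(W[...,1]>.05)&(W[...,0]>.3)&(W[...,0]<.7)
    n,l,st,c=cv2.connectedComponentsWithStats(m.astype(np.uint8))
    for i in range(1,n):
        if st[i,4]>8: Y=W[l==i];print("grip",np.round(c[i],1),st[i,4],np.round(np.median(Y,0),3),[np.round(a,3) for a in cv2.minAreaRect(np.float32(Y[:,:2]))])
    m=(W[...,2]>.15)&(W[...,2]<.19)&(W[...,0]>.3)&(W[...,0]<.7)&(W[...,1]<.1)&(W[...,1]>-.45);Y=W[m]
    print("bar",len(Y),np.round(np.median(Y,0),3),np.round(np.percentile(Y,[2,98],axis=0),3).tolist(),[np.round(a,3) for a in cv2.minAreaRect(np.float32(Y[:,:2]))],np.round(np.polyfit(Y[:,1],Y[:,0],1),3))
A=t["color"][130:290,150:500];B=cv2.resize(A,None,fx=2.2,fy=2.2,interpolation=cv2.INTER_CUBIC);cv2.imwrite("pics/c1.png",B[:,:,::-1])
E
python3 m.py
```

```text
--
[272. 184.] 1450 zmax [0.072 0.077] [array([0.583, 0.096]), array([0.097, 0.136]), np.float64(86.866)]
[237. 200.] 188 zmax [0.07  0.075] [array([0.538, 0.196]), array([0.009, 0.126]), np.float64(88.608)]
[327. 215.] 599 zmax [0.071 0.079] [array([ 0.489, -0.059]), array([0.08 , 0.059]), np.float64(25.435)]
[422. 234.] 667 zmax [0.069 0.078] [array([ 0.43 , -0.326]), array([0.061, 0.08 ]), np.float64(66.582)]
grip [ 99.9 164.5] 142 [0.635 0.575 0.11 ] [array([0.643, 0.58 ]), array([0.078, 0.026]), np.float64(49.776)]
grip [ 81.7 163. ] 25 [0.645 0.634 0.105] [array([0.645, 0.632]), array([0.006, 0.008]), np.float64(61.581)]
grip [ 78.3 169.8] 18 [0.626 0.643 0.103] [array([0.626, 0.642]), array([0.005, 0.008]), np.float64(79.777)]
grip [108.3 178.8] 12 [0.6   0.56  0.088] [array([0.603, 0.56 ]), array([0.003, 0.019]), np.float64(70.988)]
grip [ 90.9 182.4] 131 [0.587 0.591 0.114] [array([0.589, 0.602]), array([0.083, 0.031]), np.float64(87.753)]
grip [171.9 189. ] 54 [0.565 0.369 0.106] [array([0.565, 0.367]), array([0.053, 0.007]), np.float64(88.612)]
grip [270.1 191.8] 48 [0.552
[... 671 characters left out ...]
[473.2  28.2] 323 [0.339 1.159 0.104] [array([0.328, 1.242]), array([0.326, 0.044]), np.float64(88.478)]
grip [465.8 118.3] 380 [0.635 0.57  0.105] [array([0.621, 0.593]), array([0.086, 0.088]), np.float64(19.294)]
grip [418.9 139.2] 13 [0.57  0.372 0.107] [array([0.569, 0.372]), array([0.005, 0.036]), np.float64(0.671)]
grip [382.7 151.1] 14 [0.514 0.253 0.108] [array([0.514, 0.244]), array([0.005, 0.045]), np.float64(4.254)]
grip [365.8 181.9] 15 [0.556 0.1   0.107] [array([0.556, 0.098]), array([0.048, 0.003]), np.float64(85.545)]
bar 680 [ 0.601 -0.22   0.176] [[0.593, -0.369, 0.155], [0.61, -0.026, 0.18]] [array([ 0.601, -0.194]), array([0.355, 0.017]), np.float64(88.466)] [0.026 0.607]
```

View pics/c1.png

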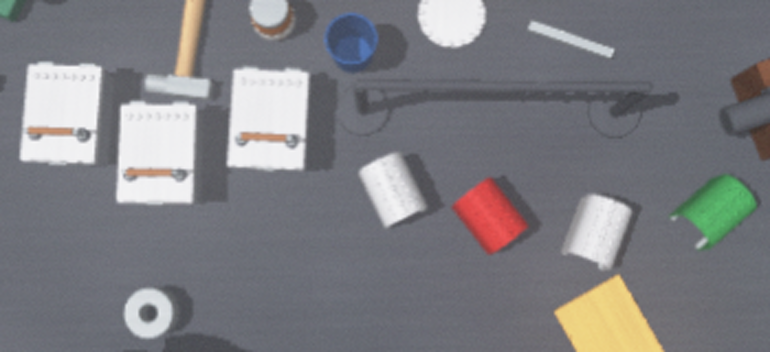

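The crop confirms two bright tunnels at crop (392,188) and (598,232), with red and green separate, and three cases with wooden grips. I'll turn the wrist first, then go to case A.

Call:
{"fn": "play_rows", "kwargs": {
  "plan": [
    [[0,0,0,0,0,0.142],[0,0,0,0,0,0.142],[0,0,0,0,0,0.142],[0,0,0,0,0,0.142],[0,0,0,0,0,0.142],[0,0,0,0,0,0.142],[0,0,0,0,0,0.142],[0,0,0,0,0,0.142],[0,0,0,0,0,0.142],[0,0,0,0,0,0]]
  ],
  "hand": 0.6
}}

```text
clock: 1.1
ee_pos: [0.1708, 0.5227, 0.2559]
tcp_rot: [[0.025, 1.0, -0.0], [1.0, -0.025, -0.001], [-0.001, -0.0, -1.0]]
contact_force: [-0.1, 0.2, 0.2]
width: 0.598
gripper_force: 0.0
```

Call:
{"fn": "play_rows", "kwargs": {
  "plan": [
    [[-0.318,0.889,0,0,0,0],[-0.318,0.889,0,0,0,0],[-0.318,0.889,0,0,0,0],[-0.318,0.889,0,0,0,0],[-0.318,0.889,0,0,0,0],[-0.318,0.889,0.4,0,0,0],[-0.318,0.889,0.4,0,0,0],[-0.318,0.889,0.4,0,0,0],[-0.318,0.889,0.4,0,0,0],[0,0,0,0,0,0]]
  ]
}}

```text
clock: 2.1
ee_pos: [0.5663, 0.3688, 0.1729]
tcp_rot: [[0.023, 1.0, -0.004], [1.0, -0.023, -0.004], [-0.004, -0.004, -1.0]]
contact_force: [-0.2, -0.6, -1.0]
width: 0.599
gripper_force: 0.0
```

Call:
{"fn": "play_rows", "kwargs": {
  "plan": [
    [[0,0.01,0.3,0,0,0],[0,0,0.3,0,0,0],[0,0,0.3,0,0,0],[0,0,0.24,0,0,0],[0,0,0,0,0,0],[0,0,0,0,0,0]]
  ]
}}

```text
clock: 2.7
ee_pos: [0.5632, 0.3725, 0.1215]
tcp_rot: [[0.022, 1.0, 0.0], [1.0, -0.022, 0.0], [0.0, 0.0, -1.0]]
contact_force: [0.2, 0.3, 0.3]
width: 0.605
gripper_force: 0.0
```

Call:
{"fn": "play_rows", "kwargs": {
  "plan": [
    [[0,0,0,0,0,0],[0,0,0,0,0,0],[0,0,0,0,0,0],[0,0,0,0,0,0],[0,0,0,0,0,0],[0,0,0,0,0,0],[0,0,0,0,0,0],[0,0,0,0,0,0]]
  ],
  "hand": 0,
  "force": 40
}}

```text
clock: 3.5
ee_pos: [0.5638, 0.3723, 0.1214]
tcp_rot: [[0.023, 1.0, 0.001], [1.0, -0.023, 0.0], [0.0, 0.001, -1.0]]
contact_force: [1.7, 1.0, 2.6]
width: 0.092
gripper_force: 39.1
```

Call:
{"fn": "play_rows", "kwargs": {
  "plan": [
    [[0,0,0,0,0,0],[0,0,0,0,0,0],[0,0,0,0,0,0],[0,0.06,0.17,0,0,0],[0,0,0,0,0,0]]
  ],
  "hand": 0.4
}}

```text
clock: 4.0
ee_pos: [0.5664, 0.3717, 0.1109]
tcp_rot: [[0.023, 1.0, -0.002], [1.0, -0.023, -0.001], [-0.001, -0.002, -1.0]]
contact_force: [-0.5, -0.4, 0.1]
width: 0.398
gripper_force: 0.0
```

Call:
{"fn": "play_rows", "kwargs": {
  "plan": [
    [[0,0,0,0,0,0],[0,0,0,0,0,0],[0,0,0,0,0,0],[0,0,0,0,0,0],[0,0,0,0,0,0],[0,0,0,0,0,0],[0,0,0,0,0,0],[0,0,0,0,0,0]]
  ],
  "hand": 0
}}

```text
clock: 4.8
ee_pos: [0.5666, 0.3721, 0.1127]
tcp_rot: [[0.023, 1.0, -0.0], [1.0, -0.023, -0.0], [-0.0, -0.0, -1.0]]
contact_force: [-0.3, -1.2, -1.4]
width: 0.099
gripper_force: 38.8
```

Call:
{"fn": "play_rows", "kwargs": {
  "plan": [
    [[0,0,-0.06,0,0,0],[0,0,-0.06,0,0,0],[0,0,-0.06,0,0,0],[0,0,-0.06,0,0,0],[0,0,0,0,0,0],[0,0,0,0,0,0],[0,0,0,0,0,0],[0,0,0,0,0,0],[0,0,0,0,0,0],[0,0,0,0,0,0]]
  ]
}}

```text
clock: 5.8
ee_pos: [0.5675, 0.372, 0.1252]
tcp_rot: [[0.023, 1.0, 0.002], [1.0, -0.023, 0.0], [0.0, 0.002, -1.0]]
contact_force: [5.7, -1.7, -3.8]
width: 0.099
gripper_force: 38.9
```

```bash
cat > st.py <<'E'
from rig import env
import numpy as np
o=env.get_obs();print(o["clock"],np.round(o["ee_pos"],4),np.round(o["contact_force"],2),o["width"],o["gripper_force"],np.round(o["joints"],1))
E
python3 st.py
```

```text
5.8 [0.5675 0.372  0.1252] [ 5.72 -1.71 -3.82] 0.09922319029078235 38.874390721321106 [ 3.330e+01  2.210e+01  1.600e+01  8.380e+01 -1.000e-01  1.246e+02]
```

```bash
cat > lid.py <<'E'
import sys
from h import *
tag=sys.argv[1]; cx,cy=float(sys.argv[2]),float(sys.argv[3])  # grip xy
s=snap("scene",tag); b=load("scene0")
for n,f in(("before",b),("now",s)):
    X,p=cloud(f,np.ones((400,640),bool)); dx=X[:,0]-cx; dy=X[:,1]-cy
    for lo,hi in((-.03,-.01),(-.01,.03),(.03,.06),(.06,.088)):
        k=(dx>lo)&(dx<hi)&(abs(dy)<.045)&(X[:,2]>.062)&(X[:,2]<.095); print(n,lo,hi,k.sum(),np.round(np.median(X[k,2]),4) if k.any() else None)
u,v=proj(s,[[cx,cy,.09]])[0].astype(int)
c=lambda f:cv2.resize(f["color"][v-45:v+45,u-60:u+60],None,fx=3,fy=3,interpolation=cv2.INTER_CUBIC)
cv2.imwrite(f"pics/lid{tag}.png",np.hstack([c(b),c(s)])[:,:,::-1])
E
python3 lid.py A1 .567 .371
```

```text
before -0.03 -0.01 62 0.0736
before -0.01 0.03 212 0.0738
before 0.03 0.06 158 0.0735
before 0.06 0.088 148 0.0742
now -0.03 -0.01 56 0.0893
now -0.01 0.03 181 0.0851
now 0.03 0.06 170 0.0802
now 0.06 0.088 157 0.0766
```

View pics/lidA1.png

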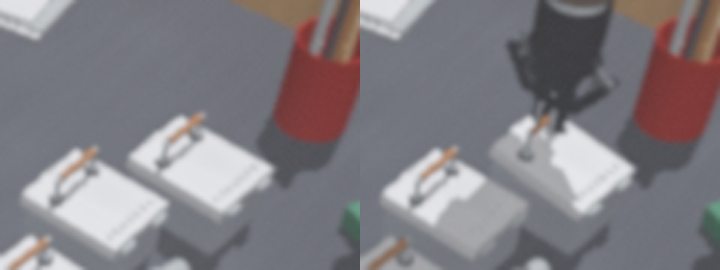

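The crop pair shows the handle drawn with A's lid tilted open (right half, around (560,160)). Depth agrees: the lid's front is 16 mm higher and the back 2 mm higher. Case A is uncaught, so I'll push it down.

Call:
{"fn": "play_rows", "kwargs": {
  "plan": [
    [[0,0,0.06,0,0,0],[0,0,0.06,0,0,0],[0,0,0.06,0,0,0],[0,0,0.06,0,0,0],[0,0,0.03,0,0,0],[0,0,0.03,0,0,0],[0,0,0,0,0,0],[0,0,0,0,0,0],[0,0,0,0,0,0]]
  ]
}}

```text
clock: 6.75
ee_pos: [0.5665, 0.3722, 0.1105]
tcp_rot: [[0.023, 1.0, 0.0], [1.0, -0.023, 0.0], [0.0, 0.0, -1.0]]
contact_force: [-1.1, -3.0, 5.7]
width: 0.095
gripper_force: 39.9
```

Call:
{"fn": "play_rows", "kwargs": {
  "plan": [
    [[0,0,0.04,0,0,0],[0,0,0.04,0,0,0],[0,0,0.02,0,0,0],[0,0,0,0,0,0],[0,0,0,0,0,0],[0,0,0,0,0,0]]
  ]
}}

```text
clock: 7.35
ee_pos: [0.5672, 0.3724, 0.1086]
tcp_rot: [[0.023, 1.0, 0.004], [1.0, -0.023, 0.002], [0.002, 0.004, -1.0]]
contact_force: [-5.4, -5.7, 21.4]
width: 0.097
gripper_force: 39.5
```

Call:
{"fn": "play_rows", "kwargs": {
  "plan": [
    [[0,0,-0.06,0,0,0],[0,0,-0.06,0,0,0],[0,0,-0.07,0,0,0],[0,0,-0.07,0,0,0],[0,0,-0.07,0,0,0],[0,0,-0.07,0,0,0],[0,0,0,0,0,0],[0,0,0,0,0,0],[0,0,0,0,0,0],[0,0,0,0,0,0]]
  ]
}}

```text
clock: 8.35
ee_pos: [0.5665, 0.3721, 0.1244]
tcp_rot: [[0.023, 1.0, -0.0], [1.0, -0.023, -0.0], [-0.0, -0.0, -1.0]]
contact_force: [2.7, -1.4, -6.8]
width: 0.101
gripper_force: 38.8
```

Call:
{"fn": "play_rows", "kwargs": {
  "plan": [
    [[0,0,0,0,0,0],[0,0,0,0,0,0],[0,0,0,0,0,0],[0,0,0,0,0,0],[0,0,0,0,0,0],[0,0,0,0,0,0]]
  ]
}}

```text
clock: 8.95
ee_pos: [0.5665, 0.3721, 0.1247]
tcp_rot: [[0.023, 1.0, -0.0], [1.0, -0.023, -0.0], [-0.0, -0.0, -1.0]]
contact_force: [1.0, -2.3, -7.8]
width: 0.1
gripper_force: 38.8
```

```bash
python3 lid.py A2 .567 .371|grep now;python3 st.py
```

```text
now -0.03 -0.01 63 0.0746
now -0.01 0.03 203 0.0752
now 0.03 0.06 162 0.0742
now 0.06 0.088 147 0.0744
9.0 [0.5665 0.3721 0.1247] [ 1.09 -1.83 -8.34] 0.09948254288224911 38.759005665779114 [ 33.3  22.1  15.9  83.8  -0.  124.6]
```

Case A is now caught: lid flat, 12 mm drawn at 8 N. On to B.

Call:
{"fn": "play_rows", "kwargs": {
  "plan": [
    [[0,0,0.06,0,0,0],[0,0,0.06,0,0,0],[0,0,0.06,0,0,0],[0,0,0.06,0,0,0],[0,0,0,0,0,0]]
  ]
}}

```text
clock: 9.5
ee_pos: [0.5666, 0.3722, 0.113]
tcp_rot: [[0.023, 1.0, 0.0], [1.0, -0.023, 0.0], [0.0, 0.0, -1.0]]
contact_force: [-1.2, -3.2, -1.7]
width: 0.099
gripper_force: 39.4
```

Call:
{"fn": "play_rows", "kwargs": {
  "plan": [
    [[0,0,0,0,0,0],[0,0,0,0,0,0],[0,0,0,0,0,0],[0,0,-0.5,0,0,0],[0,0,-0.5,0,0,0],[-0.65,-0.26,-0.1,0,0,0],[-0.65,-0.26,0,0,0,0],[-0.65,-0.26,0,0,0,0],[-0.65,-0.26,0,0,0,0],[0,0,0,0,0,0]]
  ],
  "hand": 0.5
}}

```text
clock: 10.5
ee_pos: [0.5106, 0.2407, 0.1688]
tcp_rot: [[0.025, 1.0, 0.001], [1.0, -0.025, -0.0], [-0.0, 0.001, -1.0]]
contact_force: [0.6, 0.8, 0.3]
width: 0.5
gripper_force: 0.0
```

Call:
{"fn": "play_rows", "kwargs": {
  "plan": [
    [[0.04,0.03,0.28,0,0,0],[0,0,0.28,0,0,0],[0,0,0.28,0,0,0],[0,0,0.24,0,0,0],[0,0,0,0,0,0],[0,0,0,0,0,0],[0,0,0,0,0,0]]
  ]
}}

```text
clock: 11.2
ee_pos: [0.5135, 0.2456, 0.1143]
tcp_rot: [[0.023, 1.0, 0.001], [1.0, -0.023, 0.0], [0.0, 0.001, -1.0]]
contact_force: [-0.6, 0.0, 0.4]
width: 0.5
gripper_force: 0.0
```

Call:
{"fn": "play_rows", "kwargs": {
  "plan": [
    [[0,0,0,0,0,0],[0,0,0,0,0,0],[0,0,0,0,0,0],[0,0,0,0,0,0],[0,0,0,0,0,0],[0,0,0,0,0,0],[0,0,0,0,0,0],[0,0,0,0,0,0]]
  ],
  "hand": 0
}}

```text
clock: 12.0
ee_pos: [0.5133, 0.2454, 0.1139]
tcp_rot: [[0.023, 1.0, 0.0], [1.0, -0.023, 0.0], [0.0, 0.0, -1.0]]
contact_force: [1.2, 1.1, 2.4]
width: 0.095
gripper_force: 39.0
```

Call:
{"fn": "play_rows", "kwargs": {
  "plan": [
    [[0,0,-0.06,0,0,0],[0,0,-0.06,0,0,0],[0,0,-0.06,0,0,0],[0,0,-0.06,0,0,0],[0,0,0,0,0,0],[0,0,0,0,0,0],[0,0,0,0,0,0],[0,0,0,0,0,0],[0,0,0,0,0,0],[0,0,0,0,0,0]]
  ]
}}

```text
clock: 13.0
ee_pos: [0.514, 0.2453, 0.1258]
tcp_rot: [[0.023, 1.0, 0.002], [1.0, -0.023, -0.0], [-0.0, 0.002, -1.0]]
contact_force: [6.2, 1.7, -4.0]
width: 0.095
gripper_force: 39.2
```

```bash
python3 lid.py B1 .511 .243;python3 st.py
```

```text
before -0.03 -0.01 73 0.0739
before -0.01 0.03 231 0.0743
before 0.03 0.06 178 0.0737
before 0.06 0.088 169 0.0742
now -0.03 -0.01 62 0.0879
now -0.01 0.03 207 0.0842
now 0.03 0.06 191 0.08
now 0.06 0.088 179 0.0764
13.05 [0.5139 0.2453 0.1259] [ 7.11  1.72 -4.06] 0.09427095869859041 39.177961349487305 [ 25.5   7.   -2.2  80.8  -0.  116.9]
```

B's lid lifts too (front 14 mm up), so I'll push it down in the same way and tug again.

Call:
{"fn": "play_rows", "kwargs": {
  "plan": [
    [[0,0,0.06,0,0,0],[0,0,0.06,0,0,0],[0,0,0.06,0,0,0],[0,0,0.06,0,0,0],[0,0,0.04,0,0,0],[0,0,0.04,0,0,0],[0,0,0.04,0,0,0],[0,0,0.02,0,0,0],[0,0,0,0,0,0],[0,0,0,0,0,0]]
  ]
}}

```text
clock: 14.05
ee_pos: [0.5138, 0.2456, 0.1104]
tcp_rot: [[0.023, 1.0, 0.004], [1.0, -0.023, 0.002], [0.002, 0.004, -1.0]]
contact_force: [-3.9, -3.2, 21.8]
width: 0.103
gripper_force: 41.7
```

Call:
{"fn": "play_rows", "kwargs": {
  "plan": [
    [[0,0,0.02,0,0,0],[0,0,0,0,0,0],[0,0,0,0,0,0],[0,0,0,0,0,0]]
  ]
}}

```text
clock: 14.45
ee_pos: [0.5141, 0.2456, 0.1102]
tcp_rot: [[0.023, 1.0, 0.005], [1.0, -0.023, 0.002], [0.002, 0.005, -1.0]]
contact_force: [-5.6, -3.2, 27.2]
width: 0.099
gripper_force: 42.2
```

Call:
{"fn": "play_rows", "kwargs": {
  "plan": [
    [[0,0,-0.06,0,0,0],[0,0,-0.06,0,0,0],[0,0,-0.07,0,0,0],[0,0,-0.07,0,0,0],[0,0,-0.07,0,0,0],[0,0,-0.07,0,0,0],[0,0,0,0,0,0],[0,0,0,0,0,0],[0,0,0,0,0,0],[0,0,0,0,0,0]]
  ]
}}

```text
clock: 15.45
ee_pos: [0.513, 0.2453, 0.1254]
tcp_rot: [[0.023, 1.0, -0.001], [1.0, -0.023, -0.0], [-0.0, -0.001, -1.0]]
contact_force: [2.5, 2.1, -7.8]
width: 0.094
gripper_force: 38.8
```

Call:
{"fn": "play_rows", "kwargs": {
  "plan": [
    [[0,0,0,0,0,0],[0,0,0,0,0,0],[0,0,0,0,0,0],[0,0,0,0,0,0],[0,0,0,0,0,0],[0,0,0,0,0,0]]
  ]
}}

```text
clock: 16.05
ee_pos: [0.5131, 0.2453, 0.1257]
tcp_rot: [[0.023, 1.0, -0.0], [1.0, -0.023, -0.0], [-0.0, -0.0, -1.0]]
contact_force: [1.8, 1.9, -7.4]
width: 0.098
gripper_force: 38.9
```

```bash
python3 lid.py B2 .511 .243|grep now;python3 st.py
```

```text
now -0.03 -0.01 58 0.0747
now -0.01 0.03 227 0.0752
now 0.03 0.06 179 0.0748
now 0.06 0.088 174 0.0744
16.1 [0.5131 0.2453 0.1257] [ 1.61  2.15 -7.57] 0.09735807454414272 38.87159585952759 [ 25.6   7.   -2.2  80.9   0.  116.9]
```

B is caught as well. On to C.

Call:
{"fn": "play_rows", "kwargs": {
  "plan": [
    [[0,0,0.06,0,0,0],[0,0,0.06,0,0,0],[0,0,0.06,0,0,0],[0,0,0.06,0,0,0],[0,0,0,0,0,0]]
  ]
}}

```text
clock: 16.6
ee_pos: [0.5133, 0.2454, 0.1142]
tcp_rot: [[0.023, 1.0, 0.001], [1.0, -0.023, 0.0], [0.0, 0.001, -1.0]]
contact_force: [-0.4, 0.8, 2.0]
width: 0.099
gripper_force: 39.8
```

Call:
{"fn": "play_rows", "kwargs": {
  "plan": [
    [[0,0,0,0,0,0],[0,0,0,0,0,0],[0,0,0,0,0,0],[0,0,-0.5,0,0,0],[0,0,-0.5,0,0,0],[-0.73,0.222,-0.1,0,0,0],[-0.73,0.222,0,0,0,0],[-0.73,0.222,0,0,0,0],[-0.73,0.222,0,0,0,0],[0,0,0,0,0,0]]
  ],
  "hand": 0.5
}}

```text
clock: 17.6
ee_pos: [0.555, 0.0947, 0.1688]
tcp_rot: [[0.027, 1.0, 0.0], [1.0, -0.027, -0.001], [-0.001, 0.0, -1.0]]
contact_force: [0.8, 1.1, 0.5]
width: 0.499
gripper_force: 0.0
```

Call:
{"fn": "play_rows", "kwargs": {
  "plan": [
    [[0,0,0.28,0,0,0],[0,0,0.28,0,0,0],[0,0,0.28,0,0,0],[0,0,0.24,0,0,0],[0,0,0,0,0,0],[0,0,0,0,0,0],[0,0,0,0,0,0]]
  ]
}}

```text
clock: 18.3
ee_pos: [0.5545, 0.0986, 0.1154]
tcp_rot: [[0.023, 1.0, 0.001], [1.0, -0.023, 0.0], [0.0, 0.001, -1.0]]
contact_force: [0.1, -0.4, -0.7]
width: 0.503
gripper_force: 0.0
```

Call:
{"fn": "play_rows", "kwargs": {
  "plan": [
    [[0,0,0,0,0,0],[0,0,0,0,0,0],[0,0,0,0,0,0],[0,0,0,0,0,0],[0,0,0,0,0,0],[0,0,0,0,0,0],[0,0,0,0,0,0],[0,0,0,0,0,0]]
  ],
  "hand": 0
}}

```text
clock: 19.1
ee_pos: [0.5544, 0.0984, 0.1149]
tcp_rot: [[0.023, 1.0, 0.0], [1.0, -0.023, 0.0], [0.0, 0.0, -1.0]]
contact_force: [2.0, -0.7, 2.2]
width: 0.096
gripper_force: 38.9
```

Call:
{"fn": "play_rows", "kwargs": {
  "plan": [
    [[0,0,-0.06,0,0,0],[0,0,-0.06,0,0,0],[0,0,-0.06,0,0,0],[0,0,-0.06,0,0,0],[0,0,0,0,0,0],[0,0,0,0,0,0],[0,0,0,0,0,0],[0,0,0,0,0,0],[0,0,0,0,0,0],[0,0,0,0,0,0]]
  ]
}}

```text
clock: 20.1
ee_pos: [0.5541, 0.0984, 0.1267]
tcp_rot: [[0.023, 1.0, -0.0], [1.0, -0.023, -0.0], [-0.0, -0.0, -1.0]]
contact_force: [2.8, 0.8, -8.1]
width: 0.095
gripper_force: 38.8
```

```bash
python3 lid.py C1 .554 .098;python3 st.py
```

```text
before -0.03 -0.01 91 0.074
before -0.01 0.03 270 0.0742
before 0.03 0.06 227 0.074
before 0.06 0.088 203 0.0742
now -0.03 -0.01 69 0.0748
now -0.01 0.03 268 0.0749
now 0.03 0.06 220 0.0743
now 0.06 0.088 210 0.074
20.15 [0.5541 0.0983 0.1267] [ 2.24  0.7  -7.66] 0.09602239267548338 38.75742316246033 [ 10.1   6.1  -3.   80.9   0.  101.4]
```

C draws out with its lid flat, so it was already caught. I'll hold the tug, release, rise, and look again at the sections.

Call:
{"fn": "play_rows", "kwargs": {
  "plan": [
    [[0,0,0,0,0,0],[0,0,0,0,0,0],[0,0,0,0,0,0],[0,0,0,0,0,0],[0,0,0,0,0,0],[0,0,0.08,0,0,0],[0,0,0.08,0,0,0],[0,0,0.08,0,0,0],[0,0,0,0,0,0]]
  ]
}}

```text
clock: 21.05
ee_pos: [0.5542, 0.0984, 0.115]
tcp_rot: [[0.023, 1.0, 0.0], [1.0, -0.023, 0.0], [0.0, 0.0, -1.0]]
contact_force: [0.2, 0.2, 3.1]
width: 0.096
gripper_force: 39.7
```

Call:
{"fn": "play_rows", "kwargs": {
  "plan": [
    [[0,0,0,0,0,0],[0,0,0,0,0,0],[0,0,0,0,0,0],[0,0,-0.6,0,0,0],[0,0,-0.6,0,0,0],[0,0,-0.6,0,0,0],[0,0,-0.6,0,0,0],[0,0,0,0,0,0],[0,0,0,0,0,0]]
  ],
  "hand": 0.5
}}

```text
clock: 21.95
ee_pos: [0.5545, 0.0984, 0.2353]
tcp_rot: [[0.023, 1.0, 0.001], [1.0, -0.023, 0.0], [0.0, 0.001, -1.0]]
contact_force: [-0.2, 0.2, -0.7]
width: 0.499
gripper_force: 0.0
```

```bash
cat > sec.py <<'E'
import sys
from h import *
for n in("top","scene"):
    f=snap(n,sys.argv[1]); hsv=cv2.cvtColor(f["color"],cv2.COLOR_RGB2HSV)
    X,p=cloud(f,np.ones((400,640),bool)); W=np.zeros((400,640,3));W[p[:,1],p[:,0]]=X
    m=(hsv[...,1]<40)&(hsv[...,2]>90)&(W[...,2]>.02)&(W[...,2]<.2)&(W[...,1]<.02)&(W[...,0]>.25)&(W[...,0]<.68)&(W[...,1]>-.5)
    N,l,st,c=cv2.connectedComponentsWithStats(m.astype(np.uint8))
    for i in range(1,N):
        if st[i,4]<120: continue
        Y=W[l==i]; zt=np.percentile(Y[:,2],97); Y=Y[Y[:,2]>zt-.032]; (a,b),(w,h),g=cv2.minAreaRect(np.float32(Y[:,:2]))
        print(n,np.round(c[i]),"c",round(a,4),round(b,4),"size",round(w,3),round(h,3),"long yaw",round(((g if w>h else g+90)+90)%180-90,1),"ztop",round(zt,4))
E
python3 sec.py s1; python3 st.py
```

```text
top [416. 169.] c 0.5948 -0.2885 size 0.163 0.013 long yaw 89.2 ztop 0.1793
top [327. 216.] c 0.4893 -0.0592 size 0.081 0.058 long yaw 25.4 ztop 0.0783
top [422. 234.] c 0.4302 -0.325 size 0.061 0.081 long yaw -23.2 ztop 0.0781
scene [323. 215.] c 0.6044 -0.1022 size 0.175 0.017 long yaw 89.6 ztop 0.1784
scene [281. 261.] c 0.5989 -0.2841 size 0.176 0.016 long yaw 87.6 ztop 0.1797
scene [231. 256.] c 0.4313 -0.3264 size 0.059 0.084 long yaw -22.8 ztop 0.0792
scene [214. 319.] c 0.5676 -0.4878 size 0.033 0.03 long yaw 10.9 ztop 0.1353
22.05 [0.5539 0.0983 0.2337] [ 0.19 -0.34  0.13] 0.4989712755660014 0.0 [ 10.1   6.4   9.1  92.8  -0.  101.4]
```

Call:
{"fn": "play_rows", "kwargs": {
  "plan": [
    [[-0.8,-0.3,0,0,0,0],[-0.8,-0.3,0,0,0,0],[-0.8,-0.3,0,0,0,0],[-0.8,-0.3,0,0,0,0],[0,0,0,0,0,0.15],[0,0,0,0,0,0.15],[0,0,0,0,0,0.15],[0,0,0,0,0,0.15],[0,0,0,0,0,0.15],[0,0,0,0,0,0.15]]
  ],
  "hand": 1
}}

```text
clock: 23.05
ee_pos: [0.4901, -0.0602, 0.2334]
tcp_rot: [[0.801, 0.598, -0.002], [0.598, -0.801, 0.0], [-0.002, -0.001, -1.0]]
contact_force: [0.0, 0.1, 0.6]
width: 1.005
gripper_force: 0.0
```

Call:
{"fn": "play_rows", "kwargs": {
  "plan": [
    [[0,0,0,0,0,0.092],[0,0,0,0,0,0.092],[0,0,0.8,0,0,0],[0,0,0.8,0,0,0],[0,0,0,0,0,0],[0,0,0,0,0,0]]
  ]
}}

```text
clock: 23.65
ee_pos: [0.4899, -0.0601, 0.1546]
tcp_rot: [[0.894, 0.447, -0.002], [0.447, -0.894, 0.0], [-0.002, -0.001, -1.0]]
contact_force: [-0.1, -0.2, 0.7]
width: 1.0
gripper_force: 0.0
```

```bash
cat > rel.py <<'E'
# target x y z yaw(of tool y, deg): remaining shift in tool axes (50 mm units) and turn
import sys
from rig import env
import numpy as np
o=env.get_obs();R=np.array(o["tcp_rot"]);p=o["ee_pos"];x,y,z,a=map(float,sys.argv[1:])
cur=np.degrees(np.arctan2(R[1,1],R[0,1]));print("pos",np.round(p,4),"yaw",round(cur,2),"shift",np.round(R.T@(np.array([x,y,z])-p)/.05,3),"turn",round(-np.radians(a-cur),3),"F",np.round(o["contact_force"],1))
E
python3 rel.py .49 -.061 .04 -63.5
```

```text
pos [ 0.4899 -0.0601  0.1546] yaw -63.43 shift [-2.000e-03  1.900e-02  2.293e+00] turn 0.001 F [-0.1 -0.2  0.7]
```

Call:
{"fn": "play_rows", "kwargs": {
  "plan": [
    [[0,0.02,0.5,0,0,0],[0,0,0.5,0,0,0],[0,0,0.4,0,0,0],[0,0,0.4,0,0,0],[0,0,0.3,0,0,0],[0,0,0.18,0,0,0],[0,0,0,0,0,0],[0,0,0,0,0,0]]
  ]
}}

```text
clock: 24.45
ee_pos: [0.4915, -0.0612, 0.0418]
tcp_rot: [[0.894, 0.447, 0.001], [0.447, -0.894, -0.0], [0.001, 0.001, -1.0]]
contact_force: [0.1, -0.0, 0.2]
width: 1.001
gripper_force: 0.0
```

Call:
{"fn": "play_rows", "kwargs": {
  "plan": [
    [[0,0,0,0,0,0],[0,0,0,0,0,0],[0,0,0,0,0,0],[0,0,0,0,0,0],[0,0,0,0,0,0],[0,0,0,0,0,0],[0,0,0,0,0,0]]
  ],
  "hand": 0,
  "force": 40
}}

```text
clock: 25.15
ee_pos: [0.4916, -0.0612, 0.0419]
tcp_rot: [[0.894, 0.447, 0.002], [0.447, -0.894, -0.0], [0.001, 0.001, -1.0]]
contact_force: [-1.1, 0.1, 6.2]
width: 0.697
gripper_force: 43.7
```

Call:
{"fn": "play_rows", "kwargs": {
  "plan": [
    [[0,0,-0.4,0,0,0],[0,0,-0.8,0,0,0],[0,0,-0.8,0,0,-0.1],[0,0,-0.8,0,0,-0.14],[0,0,-0.8,0,0,-0.14],[0,0,-0.4,0,0,-0.14],[0,0,0,0,0,-0.14],[0,0,0,0,0,-0.14],[0,0,0,0,0,-0.14],[0,0,0,0,0,-0.141]]
  ],
  "force": 60
}}

```text
clock: 26.15
ee_pos: [0.4909, -0.0611, 0.2408]
tcp_rot: [[0.02, 1.0, -0.0], [1.0, -0.02, 0.0], [0.0, -0.0, -1.0]]
contact_force: [0.2, -0.5, -0.9]
width: 0.691
gripper_force: 67.3
```

```bash
python3 rel.py .6015 -.115 .241 -1.5;python3 st.py
```

```text
pos [ 0.4909 -0.0611  0.2408] yaw -1.16 shift [-1.033  2.234 -0.005] turn 0.006 F [ 0.2 -0.5 -0.9]
26.15 [ 0.4909 -0.0611  0.2408] [ 0.25 -0.46 -0.94] 0.6906943754920463 67.29538600891829 [-7.1 -2.9  0.4 93.3  0.  84.1]
```

Call:
{"fn": "play_rows", "kwargs": {
  "plan": [
    [[-0.17,0.37,0,0,0,0.006],[-0.17,0.37,0,0,0,0],[-0.17,0.37,0,0,0,0],[-0.17,0.37,0,0,0,0],[-0.17,0.37,0,0,0,0],[-0.18,0.38,0,0,0,0],[0,0,0,0,0,0],[0,0,0,0,0,0],[0,0,0,0,0,0]]
  ]
}}

```text
clock: 27.05
ee_pos: [0.6003, -0.1158, 0.2409]
tcp_rot: [[0.032, 0.999, -0.0], [0.999, -0.032, 0.0], [0.0, -0.0, -1.0]]
contact_force: [0.1, 0.5, -1.7]
width: 0.692
gripper_force: 67.1
```

```bash
python3 rel.py .6015 -.115 .1475 -1.5; cat > vw.py <<'E'
import sys
from h import *
s=snap("scene",sys.argv[1]);t=snap("top",sys.argv[1]);x,y,z=map(float,sys.argv[2:5]);o=[]
for f in(s,t):
    u,v=proj(f,[[x,y,z]])[0].astype(int);o.append(cv2.resize(f["color"][v-50:v+50,u-65:u+65],(390,300),interpolation=cv2.INTER_CUBIC))
cv2.imwrite(f"pics/v{sys.argv[1]}.png",np.hstack(o)[:,:,::-1])
E
python3 vw.py h1 .6 -.115 .2
```

```text
pos [ 0.6003 -0.1158  0.2409] yaw -1.83 shift [0.016 0.024 1.867] turn -0.006 F [ 0.1  0.5 -1.7]
```

View pics/vh1.png

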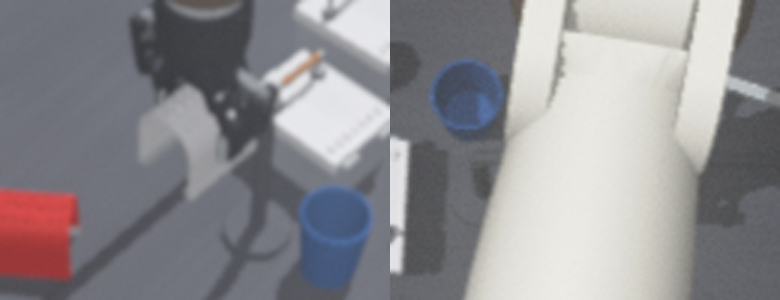

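The section is held level above the bar end (left crop, around (185,140)), with the bar underneath. Lowering.

Call:
{"fn": "play_rows", "kwargs": {
  "plan": [
    [[0.015,0.02,0.3,0,0,0],[0,0,0.3,0,0,0],[0,0,0.3,0,0,0],[0,0,0.3,0,0,0],[0,0,0.3,0,0,0],[0,0,0.2,0,0,0],[0,0,0.1,0,0,0],[0,0,0,0,0,0],[0,0,0,0,0,0]]
  ]
}}

```text
clock: 28.05
ee_pos: [0.6021, -0.1154, 0.1514]
tcp_rot: [[0.032, 0.999, 0.001], [0.999, -0.032, -0.0], [-0.0, 0.001, -1.0]]
contact_force: [0.7, 0.3, -1.3]
width: 0.689
gripper_force: 67.2
```

Call:
{"fn": "play_rows", "kwargs": {
  "plan": [
    [[0,0,0.03,0,0,0],[0,0,0.03,0,0,0],[0,0,0.02,0,0,0],[0,0,0,0,0,0],[0,0,0,0,0,0]]
  ]
}}

```text
clock: 28.55
ee_pos: [0.602, -0.1154, 0.147]
tcp_rot: [[0.032, 0.999, 0.001], [0.999, -0.032, -0.0], [-0.0, 0.001, -1.0]]
contact_force: [1.0, 0.2, 0.1]
width: 0.692
gripper_force: 67.4
```

Call:
{"fn": "play_rows", "kwargs": {
  "plan": [
    [[0,0,0.02,0,0,0],[0,0,0,0,0,0],[0,0,0,0,0,0]]
  ]
}}

```text
clock: 28.85
ee_pos: [0.6021, -0.1154, 0.147]
tcp_rot: [[0.032, 0.999, 0.002], [0.999, -0.032, -0.0], [-0.0, 0.002, -1.0]]
contact_force: [-1.7, 0.7, 6.4]
width: 0.689
gripper_force: 68.0
```

Call:
{"fn": "play_rows", "kwargs": {
  "plan": [
    [[0,0,0,0,0,0],[0,0,0,0,0,0],[0,0,0,0,0,0],[0,0,0,0,0,0],[0,0,0,0,0,0]]
  ],
  "hand": 1
}}

```text
clock: 29.35
ee_pos: [0.6018, -0.1153, 0.1456]
tcp_rot: [[0.032, 0.999, -0.0], [0.999, -0.032, 0.0], [0.0, -0.0, -1.0]]
contact_force: [0.9, 0.5, 0.3]
width: 1.0
gripper_force: 0.0
```

Call:
{"fn": "play_rows", "kwargs": {
  "plan": [
    [[0,0,-0.2,0,0,0],[0,0,-0.4,0,0,0],[0,0,-0.5,0,0,0],[0,0,-0.5,0,0,0],[0,0,-0.5,0,0,0],[0,0,0,0,0,0]]
  ]
}}

```text
clock: 29.95
ee_pos: [0.6027, -0.1155, 0.2555]
tcp_rot: [[0.032, 0.999, 0.006], [0.999, -0.032, -0.001], [-0.001, 0.006, -1.0]]
contact_force: [-0.1, 1.0, 0.2]
width: 0.999
gripper_force: 0.0
```

```bash
python3 sec.py s2; python3 rel.py .431 -.326 .24 66.9;python3 st.py; python3 vw.py h2 .6 -.115 .16
```

```text
top [422. 234.] c 0.4302 -0.3253 size 0.061 0.081 long yaw -24.0 ztop 0.078
scene [331. 227.] c 0.6 -0.1857 size 0.328 0.061 long yaw 85.9 ztop 0.1828
scene [231. 256.] c 0.4328 -0.3271 size 0.059 0.082 long yaw -22.8 ztop 0.0792
scene [213. 319.] c 0.567 -0.4895 size 0.032 0.03 long yaw 19.1 ztop 0.1351
pos [ 0.6021 -0.1154  0.2517] yaw -1.83 shift [-4.32  -3.287  0.229] turn -1.2 F [ 0.8  0.1 -0.6]
30.05 [ 0.6021 -0.1154  0.2517] [ 0.85  0.13 -0.64] 0.9978102776640972 0.0 [-10.8  13.8  19.5  95.7   0.   81. ]
```

View pics/vh2.png

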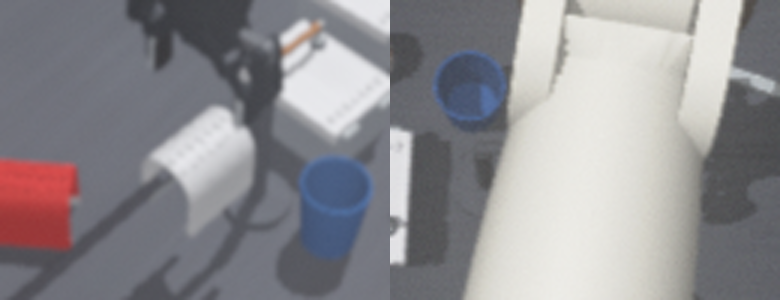

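Section 1 hangs astride the bar (left crop (200,160)). The second section, last seen at top (422,234), hasn't moved. I'll go for it.

Call:
{"fn": "play_rows", "kwargs": {
  "plan": [
    [[-0.54,-0.41,0,0,0,0],[-0.54,-0.41,0,0,0,0],[-0.54,-0.41,0,0,0,0],[-0.54,-0.41,0,0,0,0],[-0.54,-0.41,0,0,0,0],[-0.54,-0.41,0,0,0,0],[-0.54,-0.41,0,0,0,0],[-0.54,-0.41,0,0,0,0],[0,0,0,0,0,-0.15],[0,0,0,0,0,-0.15]]
  ]
}}

```text
clock: 31.15
ee_pos: [0.4299, -0.3267, 0.2497]
tcp_rot: [[-0.268, 0.963, -0.001], [0.963, 0.268, 0.001], [0.001, -0.001, -1.0]]
contact_force: [0.2, -0.8, 0.0]
width: 0.997
gripper_force: 0.0
```

Call:
{"fn": "play_rows", "kwargs": {
  "plan": [
    [[0,0,0,0,0,-0.15],[0,0,0,0,0,-0.15],[0,0,0.4,0,0,-0.15],[0,0,0.4,0,0,-0.15],[0,0,0.4,0,0,-0.15],[0,0,0.4,0,0,-0.146],[0,0,0,0,0,0],[0,0,0,0,0,0]]
  ]
}}

```text
clock: 31.95
ee_pos: [0.4307, -0.3257, 0.1705]
tcp_rot: [[-0.917, 0.4, -0.001], [0.4, 0.917, 0.001], [0.001, 0.0, -1.0]]
contact_force: [-0.5, 0.0, -0.5]
width: 1.003
gripper_force: 0.0
```

```bash
python3 rel.py .4315 -.3262 .042 66.7
```

```text
pos [ 0.4307 -0.3257  0.1705] yaw 66.44 shift [-0.022 -0.003  2.571] turn -0.004 F [-0.5  0.  -0.5]
```

Call:
{"fn": "play_rows", "kwargs": {
  "plan": [
    [[0,0,0.5,0,0,0],[0,0,0.5,0,0,0],[0,0,0.5,0,0,0],[0,0,0.4,0,0,0],[0,0,0.4,0,0,0],[0,0,0.25,0,0,0],[0,0,0,0,0,0],[0,0,0,0,0,0]]
  ]
}}

```text
clock: 32.75
ee_pos: [0.4314, -0.3263, 0.0443]
tcp_rot: [[-0.918, 0.397, 0.001], [0.397, 0.918, -0.001], [-0.001, -0.0, -1.0]]
contact_force: [0.2, -0.1, -0.1]
width: 1.0
gripper_force: 0.0
```

Call:
{"fn": "play_rows", "kwargs": {
  "plan": [
    [[0,0,0,0,0,0],[0,0,0,0,0,0],[0,0,0,0,0,0],[0,0,0,0,0,0],[0,0,0,0,0,0],[0,0,0,0,0,0],[0,0,0,0,0,0]]
  ],
  "hand": 0,
  "force": 40
}}

```text
clock: 33.45
ee_pos: [0.4316, -0.3264, 0.0447]
tcp_rot: [[-0.918, 0.396, 0.002], [0.396, 0.918, -0.001], [-0.002, -0.0, -1.0]]
contact_force: [-0.3, 0.3, 6.0]
width: 0.692
gripper_force: 44.4
```

Call:
{"fn": "play_rows", "kwargs": {
  "plan": [
    [[0,0,-0.4,0,0,0],[0,0,-0.8,0,0,0],[0,0,-0.8,0,0,0.1],[0,0,-0.8,0,0,0.14],[0,0,-0.8,0,0,0.14],[0,0,-0.4,0,0,0.14],[0,0,0,0,0,0.14],[0,0,0,0,0,0.14],[0,0,0,0,0,0.14],[0,0,0,0,0,0.14]]
  ],
  "force": 60
}}

```text
clock: 34.45
ee_pos: [0.431, -0.326, 0.2434]
tcp_rot: [[-0.078, 0.997, -0.0], [0.997, 0.078, 0.0], [0.0, -0.0, -1.0]]
contact_force: [-0.1, 0.1, -0.6]
width: 0.686
gripper_force: 67.7
```

```bash
python3 rel.py .598 -.26 .242 -1.5;python3 st.py
```

```text
pos [ 0.431  -0.326   0.2434] yaw 4.47 shift [1.055 3.434 0.028] turn 0.104 F [-0.1  0.1 -0.6]
34.45 [ 0.431  -0.326   0.2434] [-0.1   0.14 -0.6 ] 0.6863443863690117 67.68181275576353 [-37.1   3.4   7.   93.6  -0.   48.4]
```

Call:
{"fn": "play_rows", "kwargs": {
  "plan": [
    [[0.13,0.43,0,0,0,0],[0.13,0.43,0,0,0,0],[0.13,0.43,0,0,0,0],[0.13,0.43,0,0,0,0],[0.13,0.43,0,0,0,0],[0.13,0.43,0,0,0,0],[0.13,0.43,0,0,0,0],[0.145,0.424,0,0,0,0],[0,0,0,0,0,0.1],[0,0,0,0,0,0]]
  ]
}}

```text
clock: 35.45
ee_pos: [0.5981, -0.2586, 0.2427]
tcp_rot: [[0.017, 1.0, -0.001], [1.0, -0.017, 0.0], [0.0, -0.001, -1.0]]
contact_force: [0.3, -1.3, -1.5]
width: 0.691
gripper_force: 67.7
```

```bash
python3 rel.py .598 -.26 .149 -1.6;python3 st.py; python3 vw.py h3 .598 -.26 .2
```

```text
pos [ 0.5981 -0.2586  0.2427] yaw -0.97 shift [-2.800e-02  1.000e-03  1.875e+00] turn 0.011 F [ 0.3 -1.3 -1.5]
35.45 [ 0.5981 -0.2586  0.2427] [ 0.31 -1.3  -1.53] 0.6911242054583633 67.66518702730536 [-23.4  19.5  25.5  96.1  -0.   67.6]
```

View pics/vh3.png

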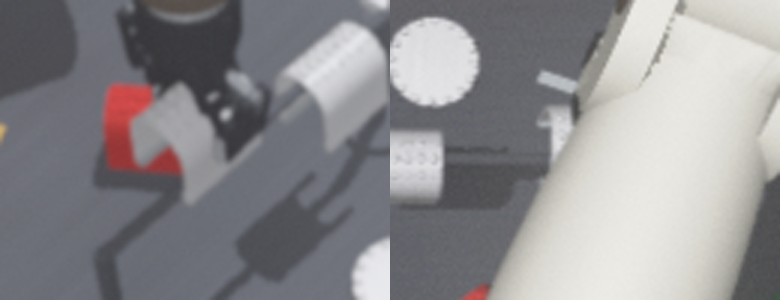

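The section is held level over the bar at left crop (185,145), and section 1 is still hanging to the right. Lowering.

Call:
{"fn": "play_rows", "kwargs": {
  "plan": [
    [[-0.02,0,0.3,0,0,0.011],[0,0,0.3,0,0,0],[0,0,0.3,0,0,0],[0,0,0.3,0,0,0],[0,0,0.3,0,0,0],[0,0,0.2,0,0,0],[0,0,0.1,0,0,0],[0,0,0,0,0,0],[0,0,0,0,0,0]]
  ]
}}

```text
clock: 36.45
ee_pos: [0.5978, -0.2602, 0.154]
tcp_rot: [[0.027, 1.0, 0.001], [1.0, -0.027, -0.0], [-0.0, 0.001, -1.0]]
contact_force: [0.3, 0.5, -1.7]
width: 0.686
gripper_force: 67.7
```

Call:
{"fn": "play_rows", "kwargs": {
  "plan": [
    [[0,0,0.03,0,0,0],[0,0,0.02,0,0,0],[0,0,0.02,0,0,0],[0,0,0,0,0,0],[0,0,0,0,0,0]]
  ]
}}

```text
clock: 36.95
ee_pos: [0.5977, -0.26, 0.1498]
tcp_rot: [[0.027, 1.0, 0.0], [1.0, -0.027, -0.0], [-0.0, 0.0, -1.0]]
contact_force: [-0.2, -0.8, -2.3]
width: 0.694
gripper_force: 67.9
```

Call:
{"fn": "play_rows", "kwargs": {
  "plan": [
    [[0,0,0.03,0,0,0],[0,0,0.01,0,0,0],[0,0,0,0,0,0],[0,0,0,0,0,0]]
  ]
}}

```text
clock: 37.35
ee_pos: [0.5981, -0.2601, 0.1496]
tcp_rot: [[0.027, 1.0, 0.002], [1.0, -0.027, -0.001], [-0.001, 0.002, -1.0]]
contact_force: [-1.4, 1.6, 7.1]
width: 0.69
gripper_force: 68.8
```

Call:
{"fn": "play_rows", "kwargs": {
  "plan": [
    [[0,0,0,0,0,0],[0,0,0,0,0,0],[0,0,0,0,0,0],[0,0,0,0,0,0],[0,0,0,0,0,0]]
  ],
  "hand": 1
}}

```text
clock: 37.85
ee_pos: [0.5977, -0.26, 0.1476]
tcp_rot: [[0.027, 1.0, -0.0], [1.0, -0.027, 0.0], [0.0, -0.0, -1.0]]
contact_force: [0.7, 0.2, 0.0]
width: 0.999
gripper_force: 0.0
```

Call:
{"fn": "play_rows", "kwargs": {
  "plan": [
    [[0,0,-0.2,0,0,0],[0,0,-0.4,0,0,0],[0,0,-0.5,0,0,0],[0,0,-0.5,0,0,0],[0,0,-0.5,0,0,0],[0,-0.8,0,0,0,0],[0,-0.8,0,0,0,0],[0,-0.8,0,0,0,0],[0,-0.8,0,0,0,0],[0,-0.8,0,0,0,0]]
  ]
}}

```text
clock: 38.85
ee_pos: [0.3962, -0.2543, 0.2535]
tcp_rot: [[0.027, 1.0, 0.001], [1.0, -0.027, -0.001], [-0.001, 0.001, -1.0]]
contact_force: [-0.7, -0.9, 0.4]
width: 0.999
gripper_force: 0.0
```

Call:
{"fn": "play_rows", "kwargs": {
  "plan": [
    [[0,-0.8,0,0,0,0],[0,-0.6,0,0,0,0],[0,0,0,0,0,0],[0,0,0,0,0,0],[0,0,0,0,0,0],[0,0,0,0,0,0],[0,0,0,0,0,0],[0,0,0,0,0,0],[0,0,0,0,0,0],[0,0,0,0,0,0]]
  ]
}}

```text
clock: 39.85
ee_pos: [0.3279, -0.2527, 0.2527]
tcp_rot: [[0.027, 1.0, -0.0], [1.0, -0.027, 0.0], [0.0, -0.0, -1.0]]
contact_force: [-0.5, -0.6, -0.8]
width: 1.001
gripper_force: 0.0
```

```bash
python3 sec.py s4; python3 st.py; python3 -c "
from h import *
f=load('scenes4');g=load('tops4')
c=np.vstack([cv2.resize(f['color'],(480,300)),cv2.resize(g['color'],(480,300))]);cv2.imwrite('pics/fin.png',c[:,:,::-1])"
```

```text
top [375. 170.] c 0.5976 -0.1926 size 0.355 0.059 long yaw 89.4 ztop 0.1824
scene [313. 242.] c 0.6021 -0.1938 size 0.356 0.06 long yaw 88.6 ztop 0.1832
scene [213. 319.] c 0.5674 -0.4875 size 0.034 0.029 long yaw 10.8 ztop 0.1349
39.95 [ 0.3278 -0.2527  0.2528] [ 0.15 -0.54  1.01] 0.9997893911153701 0.0 [-37.6 -13.6  -7.7  95.8   0.   53.9]
```

View pics/fin.png

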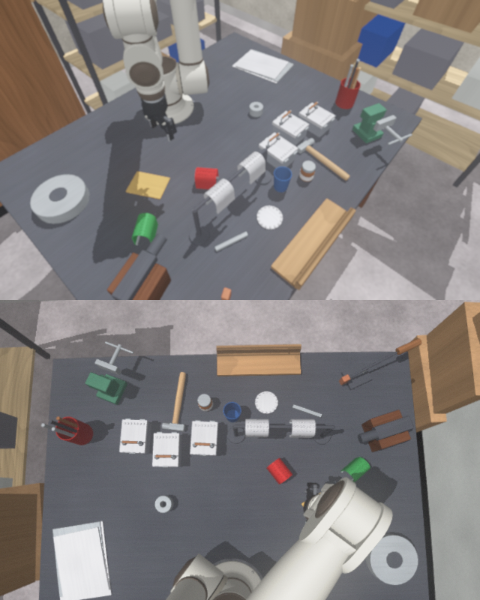

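Both sections hang astride the bar, at (257,428) and (302,428) in the lower picture. The red and green pieces and the bystanders are where they were, and the lids are shut. Handing in.

```bash
python3 -c "
from rig import close_job
print(close_job())"
```

```text
the job is handed in; nothing more can be done
None
```

The job is handed in at about 40 s: both sections found on the bench hang astride the bar, and all three cases held a tug in order, A to C, with A and B needing a push to catch and C already caught.

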